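# Open the push-button gift case without letting its lid snap up

## Task

Open the aluminium gift case that has the round push button in its lid: press the button down to free the catch, then keep a finger on the lid and let it come up under control, following it round its hinge until it is well past half open, so that it never snaps up. Leave it standing fully open, and leave the lever-latch case next to it where it is.

Things in the scene. Friction and masses are not known exactly. Their poses are not given: they have to be found in the camera images.
- button_top (a point): Centre of the top of the round steel push button (23 mm wide) in the lid of the case to open, mid-width, 17 mm from its front edge, 9 mm proud, 80 mm above the sideboard. x: front to hinge, z: out of the lid; turns with it. Goes in 5 mm (1 to 3 N; catch free from 3.5 mm). Once free, the lid pushes up with 4 N here, which keeps the button in under a finger: the lid follows a finger that rises.
- case_hinge (a point): Middle of that lid's hinge axis, at the rear top edge of the case, 60 mm above the sideboard. The case is bare aluminium, fixed, 150 mm front to back, 180 wide, 70 high with its lid. x points level from the front of the case to the hinge, y along the hinge, z up. The shut lid reaches 150 mm from here towards -x, the button's centre 133 mm; its top is 20 mm higher than this point (15 pressed).
- case_lid (a joint): Angle of that lid in rad: 0 shut, grows as the front edge rises and swings back over the hinge, 1.4 (80 degrees) fully open at its stop, where the spring holds it. Let go near the bottom it snaps up at 4 to 5 rad/s, too fast; the spring weakens as it rises: let go from 0.8 rad on, it swings fully open by itself at under 3 rad/s, which is fine.
- lever_case: The other aluminium case, a loose bystander of the same size and finish but with a lever latch on its front and no button; origin in the centre of its underside, x from its front to its rear, z up.
There are look-alikes about, which are no part of the job. What is shaped like the part that bears button_top but red or turquoise is not meant.

How it is judged:
By the outcome, as a careful person would: the job done as asked, in the order asked, and still so for the second after the job is handed in, with the robot touching nothing.
It also fails if it takes over 38 s, if anything falls off the work surface, if the arm or the gripper's body presses on something with over 40 N, if the wrist force passes 120 N, or if a joint passes its speed limit or range.

## Robot

A 7-joint arm with a two-finger parallel gripper is mounted at the origin on the work surface. World frame = base frame: x ahead of the robot, y to its left, z up, the work surface at z = 0. Lengths are in m, angles in rad, forces in N, time in s.
With the tool pointing down it reaches from about 0.4 to 0.875 m from the base axis. Payload 4.4 kg.
Tool frame: the origin (TCP) lies midway between the tips of the shut fingers; the grasp point (between the pads) lies 19 mm behind it; z points along the fingers, y is the line along which they close (so a half turn about z gives the same grasp; the last joint's range is limited). The gripper opens to 85 mm and grips with 20 to 120 N. Pads are 22 mm wide; open, the fingers measure 114 mm over their backs; the gripper's body (76 mm by 85 mm) begins 54 mm behind the grasp point. The pads swing forward as they close: fully open they stand 13 mm farther back than shut.
Start: joints at [-1.317, 0.628, 0.038, 1.517, -0.027, 0.996, -0.02], TCP at [0.204, 0.617, 0.231] pointing down, gripper open.
Joint ranges: [-3.06, 3.06], [-0.37, 2.12], [-1.25, 1.32], [0.18, 2.47], [-1.1, 4.24], [0.23, 1.98], [-2.94, 2.94]. Speed limits (rad/s): [2.57, 2.57, 3.14, 3.14, 3.14, 3.14, 3.14].

## Interface

Orientations are given as a 3x3 rotation matrix whose columns are the frame's x, y, z axes.
In Python, from cell import env gives the robot as it stands.
- The arm moves only by the shell command python3 -m jog 'ROWS' [FORCE]. ROWS is JSON, one flat list of numbers, 7 for each row, row after row: the turn, a rotation vector about the world's x, y, z in degrees, then the shift along the world's x, y, z in m, then the opening in per cent of the stroke, from 0 (shut) to 100 (fully open). In form: [wx, wy, wz, dx, dy, dz, gripper, wx, wy, wz, dx, dy, dz, gripper, ...]. A call has 1 to 10 rows; each row shifts and turns the commanded pose from where the row before left it; what a row does not reach is not made up. A row lasts 1/12 s, in which the tool goes at most 41.7 mm and 7.16 degrees, less where a joint would pass 70% of its speed; a pose out of reach is approached as far as the arm can. A call is refused whole if a number of a shift passes 0.0417 or a number of a turn 7.16, either way. A call with a gripper value outside its range is refused whole. The fingers move at their own pace and stop on an object; FORCE is the grip in N (left out, the last holds). Time passes only in rows, so rows that do not move let the fingers close. It gives the time, the measured TCP pose, the force, the opening and the grip force at its end, in the units of the state.
- env.sense(): the state, without advancing time (a new reading comes with each control period).
- env.camera(name): name is "scene" or "top" or "wrist"; returns a dict with "img" (420x560x3 uint8, blue, green, red), "fx", "fy", "cx", "cy" (pixels), "k1" (the pictures are not rectified: a ray, as slopes to the right and down, at radius r is drawn at 1 + k1 r^2 times it, then the intrinsics apply), "camera_from_world" (4x4, takes a point from world to camera coordinates). Camera axes: x right, y up, looking along -z (the intrinsics and any distortion apply to the point x, -y, -z); pixel columns grow to the right and rows downward; lengths in m; the calibration is good to about 2 mm. A picture is of the moment at which its call begins. There is no depth.
- env.job_done(): hands the job in; it is judged then, once.
Trained networks look in the newest picture that a camera, given by its name, has taken for a name from the list of things; names that differ only in an ending like _2 or _b are one class to them, and where a whole thing is asked for, a point or a joint stands for the part that bears it (a point fixed in the world has none). Each returns a list of dicts, best first, with "confidence" (0 to 1); they miss things now and then, are a little off and sometimes report something else, mostly with a low value. They report only what shows in the picture. A call takes as long as a camera call. They do not tell look-alikes from the thing itself.
- env.spot_in(camera, target): "extent" ([left, top, width, height] in pixels, round what is visible of it).
- env.outline_of(camera, target): "mask" (420x560 bool, what is visible of it) and "extent" ([left, top, width, height] in pixels, round what is visible of it).
The state is a dict: "clock": time; "joint_positions": joint angles; "joint_velocities": joint speeds; "joint_torque": joint torques, N m; "tool_pos": TCP position; "orientation": TCP orientation; "wrist_force": force on the tool from outside, world axes, zero at the start; "ft_torque": the same for the moment, N m; "width": finger opening in m; "gripper_force": force on a finger pad.
Only numpy, scipy, OpenCV 4.12 (cv2) and the standard library are available. Lean on these libraries where they do the work, as an engineer would, in place of code of your own. Each camera call takes 0.05 s, during which the arm holds its last target. There are 200 camera calls.

## Working session

There is one attempt and no reset: what is moved stays moved. The work goes in short steps, Python scripts to look and compute and a shell command to move; the robot and the scene stay as the last step left them, time stands still between calls to the robot, and variables do not carry over. Pictures are saved under pics/ and viewed, at most 10 in all, crops included, and the job is handed in when it is done.

```bash
mkdir -p pics; cat > h.py <<'E'
from cell import env
import numpy as np, cv2
def ray(c,u,v):
    x,y=(u-c["cx"])/c["fx"],(v-c["cy"])/c["fy"]
    d=np.array([x,y]);s=d.copy()
    for _ in range(20): s=d/(1+c["k1"]*(s@s))
    M=np.array(c["camera_from_world"]);R=M[:3,:3]
    r=R.T@np.array([s[0],-s[1],-1]);o=-R.T@M[:3,3]
    return o,r
def atz(c,u,v,z):
    o,r=ray(c,u,v);return o+r*(z-o[2])/r[2]
def proj(c,p):
    M=np.array(c["camera_from_world"]);q=M[:3,:3]@p+M[:3,3]
    s=np.array([q[0],-q[1]])/-q[2];s=s*(1+c["k1"]*(s@s))
    return np.array([c["fx"]*s[0]+c["cx"],c["fy"]*s[1]+c["cy"]])
E
python3 - <<'E'
from h import *
ims=[]
for n in ["scene","top"]:
    c=env.camera(n);cv2.imwrite(f"pics/{n}0.png",c["img"]);o,r=ray(c,c["cx"],c["cy"]);print(n,o.round(3),r.round(3),c["fx"])
    for t in ["button_top","case_lid","case_hinge","lever_case"]:
        for d in env.spot_in(n,t):
            e=d["extent"];z={"button_top":.08,"case_lid":.07}.get(t,.07)
            print(t,np.round(e,1),round(d["confidence"],2),atz(c,e[0]+e[2]/2,e[1]+e[3]/2,z).round(3))
s=env.sense();print({k:np.round(v,3).tolist() for k,v in s.items()})
E
```

```text
scene [ 1.015 -0.884  1.131] [-0.392  0.515 -0.762] 508.435622137744
button_top [292.9 220.9   3.1   7.4] 0.64 [ 0.537 -0.179  0.08 ]
button_top [328.1 130.3  78.9  67.5] 0.39 [0.567 0.144 0.08 ]
case_lid [260.7 209.   91.1  69.8] 0.9 [ 0.596 -0.204  0.07 ]
case_lid [184.1 174.5  78.5  60.8] 0.78 [ 0.338 -0.24   0.07 ]
case_lid [266.8  90.8  70.9  47.3] 0.76 [0.271 0.217 0.07 ]
case_lid [109.1 261.1  82.4  68.4] 0.74 [ 0.395 -0.568  0.07 ]
case_hinge [264.4  96.7  70.3  53. ] 0.87 [0.291 0.175 0.07 ]
case_hinge [113.2 259.4  80.9  86.6] 0.86 [ 0.417 -0.577  0.07 ]
case_hinge [177.8 174.9  86.1  76.4] 0.72 [ 0.352 -0.267  0.07 ]
case_hinge [260.1 210.   91.   80.1] 0.68 [ 0.606 -0.221  0.07 ]
lever_case [330.1 130.   75.1  68.7] 0.89 [0.563 0.153 0.07 ]
top [ 0.245 -0.181  1.44 ] [ 0.172  0.006 -0.985] 487.6898442278103
button_top [114.6 299.4   9.2  11.8] 0.48 [0.204 0.237 0.08 ]
button_top [396.7 258.3   7.2   4.6] 0.39 [ 0.335 -0.532  0.08 ]
case_lid [258.4 232.1  73.3  65.3] 0.88 [ 0.32  -0.241  0.07 ]
case_lid [ 86.4 249.3  76.9  70.6] 0.81 [0.26  0.229 0.07 ]
case_lid [369.6 203
[... 181 characters left out ...]
e [365.2 207.3  83.4  77. ] 0.96 [ 0.377 -0.554  0.07 ]
case_hinge [239.7 137.5  79.3  74.7] 0.92 [ 0.577 -0.195  0.07 ]
case_hinge [ 89.8 251.7  80.8  67.6] 0.67 [0.258 0.214 0.07 ]
lever_case [106.5 152.6  81.7  67.1] 0.56 [0.539 0.183 0.07 ]
{'clock': 0.5, 'joint_positions': [-1.317, 0.628, 0.039, 1.517, -0.027, 0.996, -0.02], 'joint_velocities': [-0.001, -0.001, 0.001, 0.0, 0.0, -0.001, 0.0], 'joint_torque': [-0.001, -56.279, 1.224, -19.36, 0.011, 0.003, -0.0], 'tool_pos': [0.204, 0.617, 0.231], 'orientation': [[-0.949, 0.314, -0.0], [0.314, 0.949, -0.0], [0.0, -0.0, -1.0]], 'wrist_force': [-0.285, 0.261, -0.064], 'ft_torque': [0.006, 0.006, -0.013], 'gripper_force': 0.0, 'width': 0.086}
```

```bash
ls; ls pics
```

```text
h.py
pics
scene0.png
top0.png
```

View pics/scene0.png

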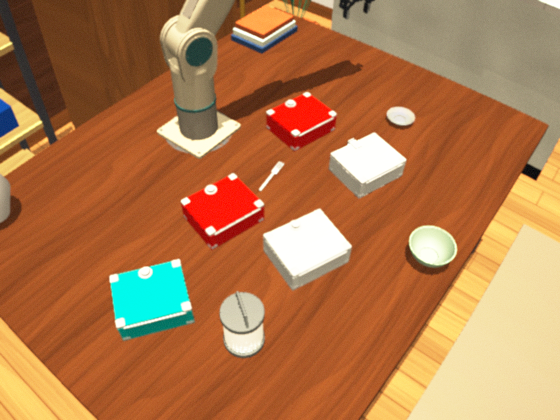

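View pics/top0.png

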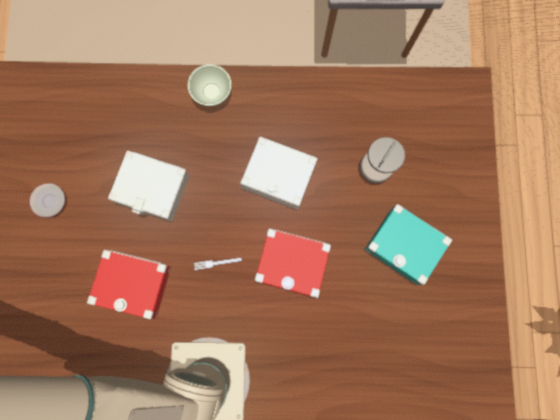

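```bash
cat > fit.py <<'E'
from h import *
from scipy.optimize import minimize
cs={n:env.camera(n) for n in ["scene","top"]}
ms={}
for n,box in [("scene",(255,200,360,292)),("top",(232,130,325,215))]:
    im=cs[n]["img"].astype(int);l,t,r,b=box
    m=np.zeros((420,560),bool);sat=im.max(2)-im.min(2)
    m[t:b,l:r]=((sat<45)&(im.max(2)>90))[t:b,l:r]
    k,lab,st,_=cv2.connectedComponentsWithStats(m.astype(np.uint8));i=1+st[1:,4].argmax()
    ms[n]=(lab==i); print(n,st[i])
    for d in env.outline_of(n,"case_lid")[:5]:
        mm=d["mask"];iou=(mm&ms[n]).sum()/(mm|ms[n]).sum()
        if iou>.3: print("net lid iou",round(iou,2),round(d["confidence"],2),mm.sum())
def corners(p,h=.07):
    x,y,a=p;R=np.array([[np.cos(a),-np.sin(a)],[np.sin(a),np.cos(a)]])
    return [np.r_[R@np.array([sx*.075,sy*.09])+[x,y],z] for sx in(-1,1) for sy in(-1,1) for z in(0,h)]
def cost(p,names=("scene","top"),S=4):
    e=0
    for n in names:
        q=np.array([proj(cs[n],c) for c in corners(p)])
        hull=cv2.convexHull((q*64*1).astype(np.int32))
        big=np.zeros((420*S,560*S),np.uint8);hull=cv2.convexHull(((q+.5)*S).astype(np.float32)).astype(np.int32)
        cv2.fillConvexPoly(big,hull,1)
        a=cv2.resize(big.astype(np.float32),(560,420),interpolation=cv2.INTER_AREA)
        e+=np.abs(a-ms[n]).sum()
    return e
for names in (("scene","top"),("top",),("scene",)):
    best=None
    for a0 in (.1,.35,-.1,-.35,):
        r=minimize(lambda q:cost(q*[1,1,3],names),np.array([.577,-.197,a0/3]),method="Nelder-Mead",options=dict(initial_simplex=np.array([.577,-.197,a0/3])+np.vstack([np.zeros(3),np.diag([.015,.015,.06])]),maxfev=150))
        if best is None or r.fun<best.fun: best=r
    p=best.x*[1,1,3];print(names,p.round(4),np.degrees(p[2]).round(1),best.fun)
    if len(names)==2:P=p
x,y,a=P;d=np.array([np.cos(a),np.sin(a)])
b=np.r_[np.array([x,y])-d*.058,.08];print("button",b.round(4),{n:proj(cs[n],b).round(1).tolist() for n in cs}, "hinge",(np.array([x,y])+d*.075).round(4))
crops=[]
for n,(u,v) in {"scene":(307,247),"top":(279,172)}.items():
    im=cs[n]["img"].copy();im=cv2.resize(im[v-50:v+50,u-60:u+60],(480,400),interpolation=cv2.INTER_CUBIC)
    q=[(proj(cs[n],c)-[u-60,v-50]+.5)*4 for c in corners(P)]
    for c in q: cv2.circle(im,tuple(int(i) for i in c),4,(0,0,255),1)
    im=cv2.convertScaleAbs(im,alpha=.8)
    cv2.circle(im,tuple(int(i) for i in (proj(cs[n],b)-[u-60,v-50]+.5)*4),4,(0,255,0),1);crops.append(im)
cv2.imwrite("pics/crop.png",cv2.resize(np.hstack(crops),(800,333)))
E
python3 fit.py
```

```text
scene [ 264  209   87   81 4306]
net lid iou 0.73 0.82 3150
top [ 240  136   78   74 3596]
net lid iou 0.9 0.83 3258
('scene', 'top') [ 0.5901 -0.1923 -0.3644] -20.9 271.125
('top',) [ 0.5906 -0.1929 -0.369 ] -21.1 133.0625
('scene',) [ 0.5887 -0.192  -0.3687] -21.1 113.0625
button [ 0.5359 -0.1716  0.08  ] {'scene': [295.6, 222.7], 'top': [271.0, 188.0]} hinge [ 0.6602 -0.219 ]
```

View pics/crop.png

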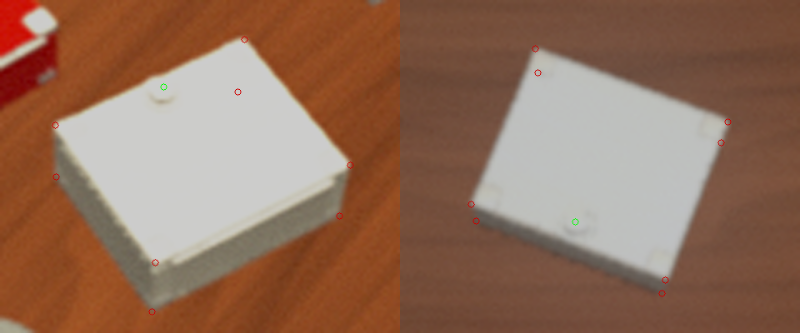

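Two aluminium cases: top view (279,172), scene (307,247), with a round button at top (272,188), and top view (147,185), scene (367,163), with a lever latch at its front. The red cases (top 293,263 and 128,285) and the turquoise one (410,245) are look-alikes. The first fits, and the crop confirms it: bare aluminium with the button at mid-front where predicted. The fits from each view agree within 2 mm. Button is at (0.536, -0.172), front-to-hinge heading -21°.

```bash
python3 -m jog '[0,0,0,0.02,-0.036,0,0,0,0,0,0.02,-0.036,0,0,0,0,0,0.02,-0.036,0,0,0,0,0,0.02,-0.036,0,0,0,0,0,0.02,-0.036,0,0,0,0,0,0.02,-0.036,0,0,0,0,0,0.02,-0.036,0,0,0,0,0,0.02,-0.036,0,0,0,0,0,0.02,-0.036,0,0,0,0,0,0.02,-0.036,0,0]'
python3 -m jog '[0,0,-0.3,0.013,-0.039,0,0,0,0,-0.3,0.013,-0.039,0,0,0,0,-0.3,0.013,-0.039,0,0,0,0,-0.3,0.013,-0.039,0,0,0,0,-0.3,0.013,-0.039,0,0,0,0,-0.3,0.013,-0.039,0,0,0,0,-0.3,0.013,-0.039,0,0,0,0,-0.3,0.013,-0.039,0,0,0,0,-0.3,0.013,-0.039,0,0,0,0,0,0.013,-0.039,0,0]'
```

```text
clock: 1.53
tool_pos: [0.4051, 0.2554, 0.2317]
orientation: [[-0.949, 0.314, 0.001], [0.314, 0.949, 0.001], [-0.0, 0.001, -1.0]]
wrist_force: [0.6, -0.3, -0.4]
width: -0.0002
gripper_force: 0.0
clock: 2.37
tool_pos: [0.5347, -0.135, 0.2316]
orientation: [[-0.933, 0.359, 0.001], [0.359, 0.933, 0.0], [-0.001, 0.0, -1.0]]
wrist_force: [1.1, 0.3, 0.1]
width: 0.0003
gripper_force: 0.0
```

```bash
python3 -m jog '[2.4,6.4,0,0.015,-0.01,0.003,0,2.4,6.4,0,0.015,-0.01,0.003,0,2.4,6.4,0,0.015,-0.01,0.003,0,2.4,6.4,0,0.015,-0.01,0.003,0,2.4,6.4,0,0.015,-0.01,0.003,0,2.4,6.4,0,0.015,-0.01,0.003,0,2.4,6.4,0,0.015,-0.01,0.003,0,2.4,6.4,0,0.015,-0.01,0.003,0,0,0,0,0,0,-0.03,0,0,0,0,0,0,-0.02,0]'; python3 -c "
from h import *
print(env.sense()['joint_positions'])"
```

```text
clock: 3.2
tool_pos: [0.6371, -0.1953, 0.2173]
orientation: [[-0.783, 0.374, -0.497], [0.312, 0.927, 0.207], [0.538, 0.007, -0.843]]
wrist_force: [0.3, 0.8, -1.2]
width: 0.0002
gripper_force: 0.0
[ 0.27305009  1.05106063  0.04032753  0.79080127 -0.08772332  1.86590449
  1.49108668]
```

```bash
cat > plan.py <<'E'
from h import *
from scipy.spatial.transform import Rotation as Ro
a=np.radians(-20.9);X=np.array([np.cos(a),np.sin(a),0]);Y=np.array([-np.sin(a),np.cos(a),0]);Z=np.array([0,0,1.])
H=np.array([.6602,-.219,.06])
R0=np.column_stack([-X,Y,-Z])
def tcp(th,phi):
    t=-np.cos(th)*X+np.sin(th)*Z; n=np.sin(th)*X+np.cos(th)*Z
    d=th-phi;u=.011-.007*min(1,d/.3)
    return H+.133*t+.015*n+n*.011*np.sin(d)+t*(u-.011*np.cos(d))
def Rt(phi): return Ro.from_rotvec(Y*phi).as_matrix()@R0
def delta(s,p,R):
    return np.r_[np.degrees(Ro.from_matrix(R@np.array(s["orientation"]).T).as_rotvec()),p-s["tool_pos"]]
E
python3 - <<'E'
from plan import *
s=env.sense();print(delta(s,np.array([.5359,-.1716,.115]),Rt(0)).round(4))
E
```

```text
[-1.22441e+01 -3.01484e+01  9.52000e-01 -1.01200e-01  2.37000e-02
 -1.02300e-01]
```

```bash
python3 -m jog '[-2.4,-6,0.2,-0.02,0.005,-0.015,0,-2.4,-6,0.2,-0.02,0.005,-0.015,0,-2.4,-6,0.2,-0.02,0.005,-0.02,0,-2.4,-6,0.2,-0.02,0.005,-0.02,0,-2.6,-6.1,0.2,-0.021,0.004,-0.03,0,0,0,0,0,0,0,0]'; python3 - <<'E'
from plan import *
s=env.sense();print(delta(s,np.array([.5359,-.1716,.115]),Rt(0)).round(4))
c=env.camera("wrist");im=c["img"].copy()
b=np.array([.5359,-.1716,.08]);q=proj(c,b);print(q,[ (d["extent"],d["confidence"]) for d in env.spot_in("wrist","button_top")])
cv2.circle(im,tuple(int(i) for i in q),4,(0,255,0),1)
cv2.imwrite("pics/w1.png",im)
E
```

```text
clock: 3.7
tool_pos: [0.5519, -0.1725, 0.1393]
orientation: [[-0.919, 0.36, -0.162], [0.354, 0.933, 0.064], [0.174, 0.002, -0.985]]
wrist_force: [-4.4, 0.7, -1.3]
width: -0.0
gripper_force: 0.0
[-3.6885e+00 -9.3159e+00  1.8950e-01 -1.6000e-02  9.0000e-04 -2.4300e-02]
[269.37415712 215.81147824] [([249.6, 196.5, 35.0, 42.1], 0.83)]
```

View pics/w1.png

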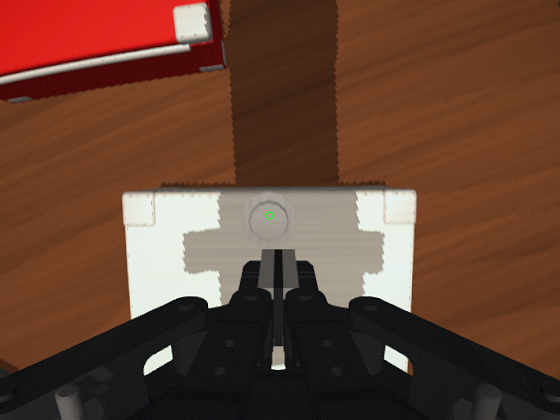

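The wrist picture shows the button at about (268,219), with the predicted point at (269,216), within 1–2 mm. I'll finish the approach.

```bash
python3 -m jog '[-1.2,-3.1,0.1,-0.006,0,-0.008,0,-1.2,-3.1,0.1,-0.005,0,-0.008,0,-1.2,-3.1,0,-0.005,0.001,-0.008,0,0,0,0,0,0,0,0,0,0,0,0,0,0,0]'; python3 - <<'E'
from plan import *
s=env.sense();print(s["joint_positions"].round(2) if hasattr(s["joint_positions"],"round") else s["joint_positions"],delta(s,tcp(0,0),Rt(0)).round(4))
E
```

```text
clock: 4.22
tool_pos: [0.5523, -0.1762, 0.1203]
orientation: [[-0.934, 0.356, 0.02], [0.356, 0.934, -0.004], [-0.02, 0.004, -1.0]]
wrist_force: [-0.1, -0.3, -0.3]
width: -0.0001
gripper_force: 0.0
[ 0.24  0.66  0.04  1.84 -0.04  0.62  1.51] [ 0.2138  1.1235 -0.0242 -0.0164  0.0047 -0.0453]
```

```bash
python3 -m jog '[0.1,0.6,0,-0.008,0.0025,-0.01,0,0.1,0.6,0,-0.008,0.0025,-0.01,0,0,0,0,0,0,-0.012,0,0,0,0,0,0,0,0,0,0,0,0,0,0,0]'; python3 - <<'E'
from plan import *
s=env.sense();print(delta(s,tcp(0,0),Rt(0)).round(4))
E
```

```text
clock: 4.63
tool_pos: [0.5341, -0.1706, 0.0864]
orientation: [[-0.934, 0.356, -0.004], [0.356, 0.934, 0.0], [0.004, -0.001, -1.0]]
wrist_force: [0.2, 0.3, 0.0]
width: -0.0001
gripper_force: 0.0
[-0.0202 -0.2335 -0.0317  0.0018 -0.001  -0.0114]
```

```bash
python3 -m jog '[0,0,0,0.001,-0.001,-0.003,0,0,0,0,0.001,0,-0.003,0,0,0,0,0,0,-0.003,0,0,0,0,0,0,0,0]'; python3 -m jog '[0,0,0,0,0,-0.001,0,0,0,0,0,0,-0.001,0,0,0,0,0,0,0,0]'
```

```text
clock: 4.97
tool_pos: [0.5371, -0.172, 0.0785]
orientation: [[-0.934, 0.356, -0.0], [0.356, 0.934, -0.001], [0.0, -0.001, -1.0]]
wrist_force: [1.3, -0.3, 0.9]
width: 0.0002
gripper_force: 0.4
clock: 5.22
tool_pos: [0.5371, -0.172, 0.0769]
orientation: [[-0.934, 0.356, -0.0], [0.356, 0.934, -0.001], [-0.0, -0.001, -1.0]]
wrist_force: [0.8, -1.3, 3.3]
width: -0.0
gripper_force: 1.5
```

```bash
python3 -m jog '[0,0,0,0,0,-0.001,0,0,0,0,0,0,0,0]'; python3 -m jog '[0,0,0,0,0,-0.001,0,0,0,0,0,0,0,0]'
```

```text
clock: 5.38
tool_pos: [0.5369, -0.1719, 0.0758]
orientation: [[-0.934, 0.356, -0.0], [0.356, 0.934, -0.001], [0.0, -0.001, -1.0]]
wrist_force: [2.2, -2.2, 3.0]
width: -0.0004
gripper_force: 1.5
clock: 5.55
tool_pos: [0.5368, -0.1719, 0.0746]
orientation: [[-0.934, 0.356, -0.001], [0.356, 0.934, -0.001], [0.0, -0.001, -1.0]]
wrist_force: [1.6, -1.4, 3.4]
width: -0.0002
gripper_force: 1.6
```

```bash
python3 -m jog '[0,0,0,0,0,-0.001,0,0,0,0,0,0,0,0]'; python3 -m jog '[0,0,0,0,0,-0.001,0,0,0,0,0,0,0,0]'; python3 - <<'E'
from plan import *
s=env.sense()
def phi(t): return min(t,np.radians(29))
ths=np.arange(0,1.405,.1);p=[tcp(t,phi(t)) for t in ths]
print((p[0]-s["tool_pos"]).round(4))
for i in range(1,len(ths)): 
    w=np.degrees(Y*(phi(ths[i])-phi(ths[i-1])));print(ths[i].round(2),(w/2).round(2),((p[i]-p[i-1])/2*1000).round(1),p[i].round(3))
E
```

```text
clock: 5.72
tool_pos: [0.5367, -0.1718, 0.0736]
orientation: [[-0.934, 0.356, -0.001], [0.356, 0.934, -0.001], [0.001, -0.001, -1.0]]
wrist_force: [2.2, -0.3, 5.8]
width: 0.0002
gripper_force: 2.8
clock: 5.88
tool_pos: [0.5366, -0.1718, 0.0728]
orientation: [[-0.934, 0.356, -0.001], [0.356, 0.934, -0.001], [0.001, -0.001, -1.0]]
wrist_force: [1.0, -0.1, 7.7]
width: -0.0003
gripper_force: 3.7
[-0.0007  0.0003  0.0022]
0.1 [1.02 2.68 0.  ] [ 1.  -0.4  6.6] [ 0.538 -0.172  0.088]
0.2 [1.02 2.68 0.  ] [ 1.6 -0.6  6.5] [ 0.541 -0.174  0.101]
0.3 [1.02 2.68 0.  ] [ 2.2 -0.8  6.3] [ 0.546 -0.175  0.114]
0.4 [1.02 2.68 0.  ] [ 2.8 -1.1  6. ] [ 0.551 -0.177  0.126]
0.5 [1.02 2.68 0.  ] [ 3.3 -1.3  5.7] [ 0.558 -0.18   0.137]
0.6 [0.06 0.16 0.  ] [ 4.9 -1.9  5.1] [ 0.568 -0.184  0.147]
0.7 [0. 0. 0.] [ 5.4 -2.1  4.4] [ 0.579 -0.188  0.156]
0.8 [0. 0. 0.] [ 5.7 -2.2  3.8] [ 0.59  -0.192  0.163]
0.9 [0. 0. 0.] [ 5.3 -2.   3.9] [ 0.601 -0.196  0.171]
1.0 [0. 0. 0.] [ 5.6 -2.1  3.4] [ 0.612 -0.201  0.178]
1.1 [0. 0. 0.] [ 5.9 -2.3  2.8] [ 0.624 -0.205  0.184]
1.2 [0. 0. 0.] [ 6.1 -2.3  2.1] [ 0.636 -0.21   0.188]
1.3 [0. 0. 0.] [ 6.3 -2.4  1.4] [ 0.648 -0.215  0.191]
1.4 [0. 0. 0.] [ 6.4 -2.4  0.8] [ 0.661 -0.219  0.192]
```

Bottomed on the button (7.7 N). I'll start following the arc slowly.

```bash
python3 -m jog '[0,0,0,0,0,0.002,0,0.7,1.8,0,0.0005,0,0.004,0,0.7,1.8,0,0.0005,-0.0002,0.0045,0,0.7,1.8,0,0.001,-0.0004,0.0045,0,0,0,0,0,0,0,0]'; python3 - <<'E'
from plan import *
s=env.sense();print(delta(s,tcp(.1,.1),Rt(.1)).round(4))
c=env.camera("wrist");cv2.imwrite("pics/w2.png",c["img"])
E
```

```text
clock: 6.3
tool_pos: [0.5384, -0.1724, 0.0877]
orientation: [[-0.929, 0.356, -0.098], [0.354, 0.934, 0.037], [0.104, -0.0, -0.995]]
wrist_force: [-0.2, 0.4, 2.6]
width: 0.0002
gripper_force: 1.7
[-0.0824 -0.2507 -0.0252 -0.0005  0.      0.0005]
```

View pics/w2.png

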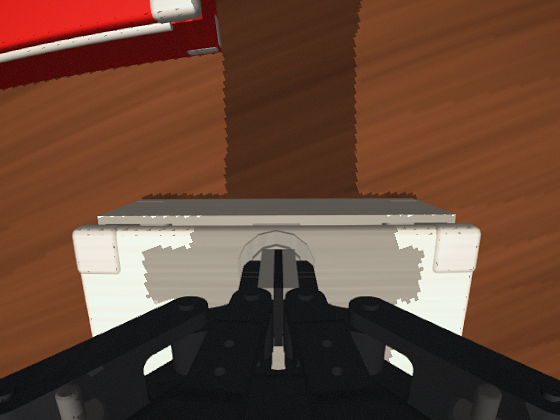

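The lid has come up with the finger on the button at (278,255), its front edge at row 225 is off the case, and contact is 2.6 N. Continuing.

```bash
python3 -m jog '[1,2.7,0,0.0015,-0.0006,0.0065,0,1,2.7,0,0.0015,-0.0006,0.0065,0,1,2.7,0,0.002,-0.0008,0.0063,0,1,2.7,0,0.002,-0.0008,0.0063,0,0,0,0,0,0,0,0]'; python3 - <<'E'
from plan import *
s=env.sense();print(delta(s,tcp(.3,.3),Rt(.3)).round(4))
E
python3 -m jog '[1,2.7,0,0.0026,-0.001,0.006,0,1,2.7,0,0.0028,-0.0011,0.006,0,1,2.7,0,0.0033,-0.0013,0.0057,0,1,2.7,0,0.0033,-0.0013,0.0057,0,0,0,0,0,0,0,0]'; python3 - <<'E'
from plan import *
s=env.sense();print(delta(s,tcp(.5,.5),Rt(.5)).round(4),s["joint_positions"][5])
E
```

```text
clock: 6.77
tool_pos: [0.546, -0.1752, 0.1127]
orientation: [[-0.891, 0.356, -0.281], [0.34, 0.934, 0.105], [0.3, -0.002, -0.954]]
wrist_force: [0.6, 0.8, 2.7]
width: 0.0
gripper_force: 1.4
[ 0.0149 -0.2913 -0.0446 -0.0004 -0.      0.001 ]
clock: 7.18
tool_pos: [0.5575, -0.1797, 0.1351]
orientation: [[-0.817, 0.355, -0.454], [0.313, 0.935, 0.169], [0.485, -0.004, -0.875]]
wrist_force: [-0.1, 0.1, 1.7]
width: -0.0003
gripper_force: 1.2
[ 8.680e-02 -4.033e-01 -8.230e-02  3.000e-04 -2.000e-04  1.800e-03] 1.434095917331359
```

```bash
python3 -m jog '[0,0,0,0.0049,-0.0019,0.0055,0,0,0,0,0.0049,-0.0019,0.0055,0,0,0,0,0.0054,-0.0021,0.0046,0,0,0,0,0.0054,-0.0021,0.0044,0,0,0,0,0,0,0,0]'; python3 - <<'E'
from plan import *
s=env.sense();print(delta(s,tcp(.7,.506),Rt(.506)).round(4),s["joint_positions"][5])
E
python3 -m jog '[0,0,0,0.0057,-0.0022,0.004,0,0,0,0,0.0057,-0.0022,0.004,0,0,0,0,0.0053,-0.002,0.004,0,0,0,0,0.0053,-0.002,0.004,0,0,0,0,0,0,0,0]'; python3 - <<'E'
from plan import *
s=env.sense();print(delta(s,tcp(.9,.506),Rt(.506)).round(4),s["joint_positions"][5])
c=env.camera("scene");cv2.imwrite("pics/s2.png",cv2.resize(c["img"][110:310,180:440],(780,600)))
E
```

```text
clock: 7.6
tool_pos: [0.5794, -0.1884, 0.1578]
orientation: [[-0.819, 0.355, -0.45], [0.314, 0.935, 0.167], [0.48, -0.004, -0.877]]
wrist_force: [0.6, -0.6, 1.6]
width: 0.0
gripper_force: 0.9
[ 0.3177  0.2114 -0.0818 -0.0008  0.0005 -0.0018] 1.5161885413312057
clock: 8.02
tool_pos: [0.6009, -0.1966, 0.173]
orientation: [[-0.819, 0.355, -0.451], [0.313, 0.935, 0.168], [0.481, -0.004, -0.877]]
wrist_force: [0.4, -0.5, 1.8]
width: 0.0001
gripper_force: 0.7
[ 0.2975  0.15   -0.0811 -0.0003  0.0004 -0.0017] 1.5976793453155094
```

View pics/s2.png

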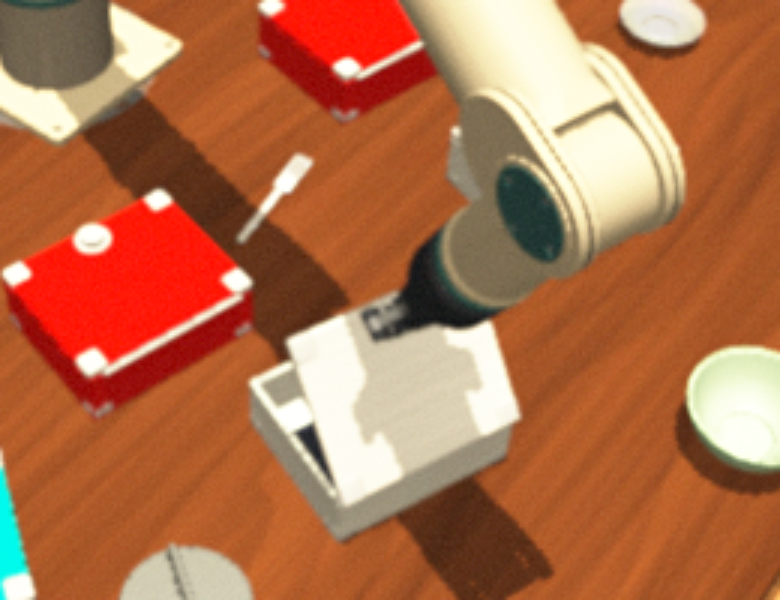

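The lid is about half open with the finger on it (crop 385,320), under control. Following it to the stop.

```bash
python3 -m jog '[0,0,0,0.0055,-0.0021,0.003,0,0,0,0,0.0055,-0.0021,0.003,0,0,0,0,0.0058,-0.0023,0.0028,0,0,0,0,0.0058,-0.0023,0.0028,0,0,0,0,0.006,-0.0023,0.002,0,0,0,0,0.006,-0.0023,0.002,0,0,0,0,0,0,0,0]'; python3 -m jog '[0,0,0,0.0063,-0.0024,0.0014,0,0,0,0,0.0063,-0.0024,0.0014,0,0,0,0,0.0064,-0.0024,0.0008,0,0,0,0,0.0064,-0.0024,0.0008,0,0,0,0,0.0064,-0.0024,0.0008,0,0,0,0,0,0,0,0]'
```

```text
clock: 8.65
tool_pos: [0.6349, -0.2097, 0.1876]
orientation: [[-0.818, 0.355, -0.453], [0.313, 0.935, 0.168], [0.483, -0.004, -0.876]]
wrist_force: [1.3, -0.2, 0.3]
width: 0.0002
gripper_force: 0.4
clock: 9.15
tool_pos: [0.6662, -0.2217, 0.1922]
orientation: [[-0.817, 0.355, -0.454], [0.313, 0.935, 0.169], [0.484, -0.004, -0.875]]
wrist_force: [-0.8, -0.2, -0.7]
width: -0.0001
gripper_force: 0.0
```

Grip force has dropped to 0, so the lid is at its stop. Backing off and up.

```bash
python3 -m jog '[0,0,0,0.008,-0.003,0.01,0,0,0,0,0.008,-0.003,0.015,0,0,0,0,0.005,-0.002,0.02,0,0,0,0,0.005,-0.002,0.02,0,0,0,0,0,0,0.02,0,0,0,0,0,0,0.02,0,0,0,0,0,0,0,0,0,0,0,0,0,0,0]'; python3 - <<'E'
from plan import *
c=env.camera("scene");cv2.imwrite("pics/s3.png",cv2.resize(c["img"][110:310,180:440],(780,600)))
E
```

```text
clock: 9.82
tool_pos: [0.6682, -0.2233, 0.2854]
orientation: [[-0.832, 0.356, -0.425], [0.318, 0.934, 0.16], [0.454, -0.003, -0.891]]
wrist_force: [-1.1, -0.3, -0.8]
width: -0.0
gripper_force: 0.0
```

View pics/s3.png

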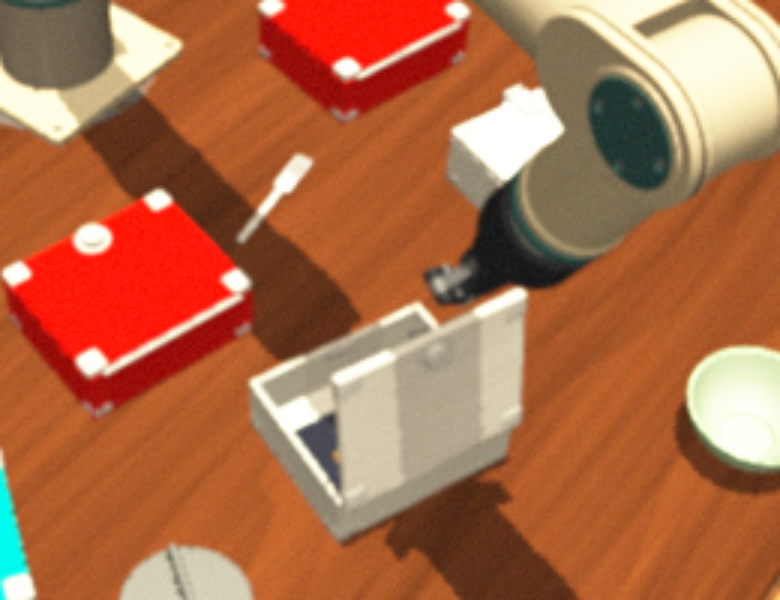

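The lid stands fully open (crop 430,390), with its button popped out at (437,352). The gripper is clear above it and the lever case (505,140) is undisturbed.

```bash
python3 -c "
from cell import env
print(env.job_done())"
```

```text
the job is handed in; nothing more can be done
None
```

The push-button case stands fully open: the finger stayed on the lid until about its stop, it never snapped up, and the lever-latch case was left untouched; handed in at about 10 s of the 38 s allowed, verdict not shown.

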